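Press a glued nib sleeve into a pen blank and hold it while the glue takes

ROBOT

A 7-joint arm with a two-finger parallel gripper is mounted at the origin on a cart in front of the work surface, level with it; the furniture and walls round the work are solid. World frame = base frame: x ahead of the robot, y to its left, z up, the work surface at z = 0. Lengths are in m, angles in rad, forces in N, time in s.
With the tool pointing down it reaches from about 0.4 to 0.75 m from the base axis. Payload 19.5 kg.
Tool frame: the origin (TCP) lies at the very end of the fingers, on their centre line; the grasp point (between the pads) lies 19 mm behind it; z points along the fingers, y is the line along which they close (so a half turn about z gives the same grasp; the last joint's range is limited). The gripper opens to 85 mm and grips with 20 to 120 N. Pads are 22 mm wide; open, the fingers measure 114 mm over their backs; the gripper's body (76 mm by 85 mm) begins 54 mm behind the grasp point. The pads swing forward as they close: fully open they stand 13 mm farther back than shut.
Start: joints at [-1.335, 0.707, -0.028, 1.485, 0.022, 0.951, -0.075], TCP at [0.158, 0.553, 0.231] pointing down, gripper open.
Joint ranges: [-2.71, 2.71], [-0.32, 2.16], [-1.57, 1.52], [0, 2.45], [-1.46, 4.6], [0, 2.02], [-2.83, 2.83]. Speed limits (rad/s): [1.89, 1.89, 2.57, 2.57, 3.01, 3.01, 3.01].

INTERFACE

Orientations are given as [roll, pitch, yaw] about the fixed x, y, z axes, in that order (R = Rz(yaw) Ry(pitch) Rx(roll)).
In Python, from cell import manip gives the robot as it stands. The module is installed in compiled form; this text tells all that it offers.
- The arm moves only by the tool drive_tool, never from a script. Its argument "plan" is a list of rows, each a list of 7 numbers: the closure, from 0 (fully open) to 1 (shut), then the shift along the world's x, y, z in units of 30 mm (1.0 is 30 mm), then the turn, a rotation vector about the world's x, y, z in units of 8 degrees (1.0 is 8 degrees). A call has 1 to 8 rows; each row shifts and turns the commanded pose from where the row before left it; what a row does not reach is not made up. A row lasts 1/8 s, in which the tool goes at most 62.5 mm and 10.7 degrees, less where a joint would pass 70% of its speed; a pose out of reach is approached as far as the arm can. A call is refused whole if a number of a shift passes 1 or a number of a turn 1, either way. A call with a gripper value outside its range is refused whole. The fingers move at their own pace and stop on an object; "force" is the grip in N (left out, the last holds). Time passes only in rows, so rows that do not move let the fingers close. It gives the time, the measured TCP pose, the force, the opening and the grip force at its end, in the units of the state.
- manip.get_obs(): the state, without advancing time (a new reading comes with each control period).
- manip.grab_frame(name): name is "scene" or "side" or "wrist"; returns a dict with "image" (384x512x3 uint8, blue, green, red), "range_z" (384x512 float32, m along the optical axis (not along the pixel's ray), 0 where there is no reading), "camera_matrix" (3x3 intrinsics, pixels), "k1" (the pictures are not rectified: a ray, as slopes to the right and down, at radius r is drawn at 1 + k1 r^2 times it, then the intrinsics apply), "eye" and "attitude" of the camera in the world; the wrist camera has in their place "tool_from_camera" (4x4, takes a point from camera to tool coordinates, whose origin is the TCP and whose axes are the flange's). Camera axes: x right, y down, z forward; pixel columns grow to the right and rows downward; lengths in m; the calibration is good to about 2 mm. A picture is of the moment at which its call begins: read the wrist's pose just before it.
- manip.close_job(): hands the job in; it is judged then, once.
Trained networks look in the newest picture that a camera, given by its name, has taken for a name from the list of things; names that differ only in an ending like _2 or _b are one class to them, and where a whole thing is asked for, a point or a joint stands for the part that bears it (a point fixed in the world has none). Each returns a list of dicts, best first, with "conf" (0 to 1); they miss things now and then, are a little off and sometimes report something else, mostly with a low value. They report only what shows in the picture. A call takes as long as a camera call.
- manip.regions_of(camera, label): "mask" (384x512 bool, what is visible of it) and "point" ([column, row] as shares, 0 to 1, of the picture: columns of its width, rows of its height, amid what is visible of it).
- manip.place_of(camera, label): "point" ([column, row] as shares, 0 to 1, of the picture: columns of its width, rows of its height: a listed point, or the origin of a listed thing).
The state is a dict: "t": time; "q": joint angles; "joint_velocities": joint speeds; "joint_torque": joint torques, N m; "tool_pos": TCP position; "orientation": TCP orientation; "ft_force": force on the tool from outside, world axes, zero at the start; "ft_torque": the same for the moment, N m; "grip_width": opening from 0.0 (shut) to 1.0 (fully open); "grasp_force": force on a finger pad.
Only numpy, scipy, OpenCV 4.12 (cv2) and the standard library are available. Lean on these libraries where they do the work, as an engineer would, in place of code of your own. Each camera call takes 0.05 s, during which the arm holds its last target. There are 200 camera calls.

TASK

Lay the walnut pen blank in the two saddles of the pen press with its brass sleeve towards the ram and let go of it, then swing the lever by its T grip all the way to its stop, so that the sleeve goes fully home, and let the lever come right back up so that the air behind the sleeve can get out. The sleeve creeps out again a little, so bring the lever down a second time and keep it there with only light pressure for the glue: sleeve home, and the sprung nose of the ram pushed about half way in (5 mm, until the groove on its stem is at the mouth of the barrel), not to the stop. Finish while still holding the lever so; leave the beech blank, the glue bottle and the hammer where they are.

Things in the scene. Friction and masses are not known exactly. Their poses are not given: they have to be found in the camera images.
- pen_press: Grey iron pen press, fixed, lying along its y; origin under the base plate (90 x 390 mm, y -0.210 to 0.180, top 15 mm up), on the centre line. Along +y: square end stop (face at y -0.165), two saddles, ram with flat nose disc (19 mm across, axis 45 mm up; face at y -0.001 when the lever is up), guide block (66 mm up), lever cheeks (99 mm up).
- press_seat (a point): The walnut blank's origin when it lies in the saddles against the end stop: press frame (0, -0.094, 0.0335), same axes. U saddles at press y -0.145 and -0.043, 16 mm long, 32 mm between walls, floor 33.5 mm up, lips flared to 42 mm, 55 mm up, open above; 86 mm gap between them for fingers. The blank may lie up to 9 mm farther to +y; the ram then pushes it to the stop.
- lever_pivot (a point): Lever axis, at (0, 0.115, 0.079) in the press frame, parallel to the press's x; axes as the press.
- lever_grip (a point): Centre of the black T grip on the lever's end: a bar 46 mm long, 26 mm thick, along the press's x, on an 11 mm rod. Press frame: pivot + 0.160*(0, cos(1.082-q), sin(1.082-q)), q = lever joint. Starts 220 mm up and swings outwards (+y) and down; at the stop the rod is nearly level. Can be pinched over its flat ends from above (fingers closing along the press's x) and then turns between the pads.
- press_lever (a joint): Lever angle, rad: 0 raised (rest), 1.15 at its stop; a spring raises it when let go. Moves the ram 25 mm per rad towards the end stop. With the blank in place the sleeve is home at about 0.77; beyond that the nose gives: 5 mm in at about 0.98, 9.2 mm at the stop. The grip needs about 2 N at first, 11 N at 0.98, 14 N at the stop.
- press_nose (a joint): How far the sprung nose is pushed back into the ram, m: 0 fully out, 0.012 at most. Its spring is preloaded to 30 N, more than the sleeve needs to go in, and rises 3 N per mm. A dark groove on the stem reaches the mouth of the barrel at 5 mm.
- walnut_blank: Loose dark walnut pen blank, 26 x 142 x 23 mm (x, y, z), lying on the table, 0.11 kg; origin at the centre of its underside, y along its length, the brass sleeve sticking out of the middle of its +y end.
- sleeve_face (a point): Outer face of the brass sleeve's collar (15.6 mm across) on the blank's axis, 11.5 mm above the blank's underside; 3 mm beyond the blank's end when home, up to 13 mm when only started.
- nib_sleeve (a joint): How far the brass sleeve has gone in, m: 0 to 0.003 at the start (only started), 0.010 home with its collar against the wood. Snug: takes 8 to 20 N; when the push on it ends it creeps back out by 2 to 4 mm.
- beech_blank: Loose light beech blank without sleeve, 24 x 150 x 22 mm; origin at the centre of its underside. Leave alone.
- glue_bottle: White glue bottle with pointed cap, 47 mm across, 126 mm tall, standing; origin at the centre of its underside. Leave alone.
- tack_hammer: Small hammer lying flat, 73 x 177 x 18 mm; origin at the centre of its underside. Leave alone.

How it is judged:
On the way, in this order (a step that is already met when the one before it is completed fails the run):
1. the walnut blank lies in both saddles, sleeve towards the ram, let go, with the lever still up (x of walnut_blank in the frame of press_seat between -0.004 and 0.004 m and y of walnut_blank in the frame of press_seat between -0.004 and 0.012 m and z of walnut_blank in the frame of press_seat between -0.004 and 0.004 m and angle between the y axis of walnut_blank and the y axis of press_seat, either way round below 0.07 rad and y of sleeve_face in the frame of press_seat above 0.05 m and contact force between the fingers and walnut_blank below 0.2 N and value of joint press_lever below 0.1 rad), for 0.2 s.
2. the lever is at its stop and the sleeve home (x of walnut_blank in the frame of press_seat between -0.004 and 0.004 m and y of walnut_blank in the frame of press_seat between -0.004 and 0.012 m and z of walnut_blank in the frame of press_seat between -0.004 and 0.004 m and angle between the y axis of walnut_blank and the y axis of press_seat, either way round below 0.07 rad and y of sleeve_face in the frame of press_seat above 0.05 m and value of joint press_lever above 1.1 rad and value of joint nib_sleeve above 0.009 m), for 0.1 s.
3. the lever is right back up (x of walnut_blank in the frame of press_seat between -0.004 and 0.004 m and y of walnut_blank in the frame of press_seat between -0.004 and 0.012 m and z of walnut_blank in the frame of press_seat between -0.004 and 0.004 m and angle between the y axis of walnut_blank and the y axis of press_seat, either way round below 0.07 rad and y of sleeve_face in the frame of press_seat above 0.05 m and value of joint press_lever below 0.12 rad), for 0.1 s.
At the end, for the whole second after the job is handed in: The blank lies in the saddles (within 4 mm sideways and in height, 0.07 rad, 0 to 12 mm from the stop) with its sleeve towards the ram and at least 9 mm in; the robot holds the lever still with more than 2 N, so that the nose is pushed in by 3 to 7 mm; the fingers do not touch the blank (x of walnut_blank in the frame of press_seat between -0.004 and 0.004 m and y of walnut_blank in the frame of press_seat between -0.004 and 0.012 m and z of walnut_blank in the frame of press_seat between -0.004 and 0.004 m and angle between the y axis of walnut_blank and the y axis of press_seat, either way round below 0.07 rad and y of sleeve_face in the frame of press_seat above 0.05 m and value of joint nib_sleeve above 0.009 m and value of joint press_nose between 0.003 and 0.007 m and velocity of joint press_lever between -0.1 and 0.1 rad/s and contact force between the fingers and walnut_blank below 0.2 N and contact force between any of the fingers, the arm and pen_press above 2 N); the arm keeps its last pose, push and grip.
It fails at once if the beech blank is moved by more than 25 mm (distance of beech_blank from where it was at the start of the episode above 0.025 m).
It fails at once if the glue bottle is moved by more than 25 mm (distance of glue_bottle from where it was at the start of the episode above 0.025 m).
It fails at once if the hammer is moved by more than 25 mm (distance of tack_hammer from where it was at the start of the episode above 0.025 m).
It also fails if it takes over 67 s, if anything falls off the work surface, if the arm or the gripper's body presses on something with over 40 N, if the wrist force passes 120 N, or if a joint passes its speed limit or range.

## Working session

There is one attempt and no reset: what is moved stays moved. The work goes in short steps, Python scripts to look and compute and a tool call to move; the robot and the scene stay as the last step left them, time stands still between calls to the robot, and variables do not carry over. Pictures are saved under pics/ and viewed, at most 10 in all, crops included, and the job is handed in when it is done.

Besides the shell and the picture viewer there is one more tool, called after "Request:" in YAML: its name, and indented under it one key for each argument. drive_tool: Moves the arm, as the interface text tells. Its arguments: {"type":"object","properties":{"plan":{"type":"array","items":{"type":"array","items":{"type":"number"}}},"force":{"type":"number"}},"required":["plan"]}

```bash
mkdir -p pics
cat > h.py <<'E'
import numpy as np, cv2
from scipy.spatial.transform import Rotation as R
from cell import manip
def cam(n):
    o=manip.get_obs(); f=manip.grab_frame(n)
    if n=="wrist":
        T=np.eye(4);T[:3,:3]=R.from_euler('xyz',o['orientation']).as_matrix();T[:3,3]=o['tool_pos'];T=T@np.array(f['tool_from_camera'])
    else:
        T=np.eye(4);a=np.array(f['attitude']);T[:3,3]=f['eye']
        T[:3,:3]=a if a.shape==(3,3) else (R.from_euler('xyz',a).as_matrix() if a.size==3 else R.from_quat(a).as_matrix())
    f['T']=T; return f
def ray(f,uv):
    K=np.array(f['camera_matrix']); uv=np.atleast_2d(np.array(uv,float))
    d=(uv-[K[0,2],K[1,2]])/[K[0,0],K[1,1]]; s=d.copy()
    for _ in range(20): s=d/(1+f['k1']*(s**2).sum(1,keepdims=True))
    return np.c_[s,np.ones(len(s))]
def pts(f,mask):
    v,u=np.nonzero(mask&(f['range_z']>0)); z=f['range_z'][v,u]
    return ray(f,np.c_[u,v])*z[:,None]@f['T'][:3,:3].T+f['T'][:3,3]
def onplane(f,uv,z):
    r=ray(f,uv)@f['T'][:3,:3].T; e=f['T'][:3,3]; return e+r*((z-e[2])/r[:,2:3])
def proj(f,P):
    p=(np.atleast_2d(P)-f['T'][:3,3])@f['T'][:3,:3]; s=p[:,:2]/p[:,2:]; s=s*(1+f['k1']*(s**2).sum(1,keepdims=True))
    K=np.array(f['camera_matrix']); return s*[K[0,0],K[1,1]]+[K[0,2],K[1,2]]
E
python3 - <<'E'
from h import *
print(manip.get_obs())
ims=[]
for n in("scene","side"):
    f=cam(n); print(n,f['eye'],f['attitude'],f['k1'],f['camera_matrix'])
    ims.append(f['image'].copy())
    for l in("pen_press","walnut_blank","beech_blank","glue_bottle","tack_hammer","lever_grip","press_seat","sleeve_face","lever_pivot"):
        for d in manip.place_of(n,l)[:2]:
            print(n,l,round(d['conf'],2),np.array(d['point'])*[512,384])
    for l in("walnut_blank","pen_press","lever_grip","nib_sleeve","beech_blank","glue_bottle","tack_hammer"):
        for d in manip.regions_of(n,l)[:1]:
            p=pts(f,d['mask']); 
            if len(p)>10: print(n,l,round(d['conf'],2),len(p),'med',np.median(p,0).round(3),'lo',np.percentile(p,2,axis=0).round(3),'hi',np.percentile(p,98,axis=0).round(3))
cv2.imwrite('pics/a.png',cv2.resize(np.vstack(ims),None,fx=.78,fy=.78))
cv2.imwrite('pics/scene.png',cv2.resize(ims[0],None,fx=1.5,fy=1.5)); cv2.imwrite('pics/side.png',cv2.resize(ims[1],None,fx=1.5,fy=1.5))
E
```

```text
{'t': 0.0, 'q': array([-1.33466462,  0.70707643, -0.02758375,  1.48500168,  0.02198091,
        0.95085187, -0.07552268]), 'joint_velocities': array([ 0.00032333,  0.0024486 , -0.00137545, -0.00058834, -0.00179335,
        0.00020324, -0.00103908]), 'joint_torque': array([-4.16200592e-04, -8.83224678e+01,  1.23465098e+00, -2.36147654e+01,
        1.69107254e-02,  6.85722058e-03, -1.02825737e-05]), 'tool_pos': array([0.15764837, 0.55270624, 0.23084237]), 'orientation': array([-3.14055796e+00,  3.74898934e-05,  2.86370204e+00]), 'ft_force': array([-0.5260391 , -0.59904287, -0.27065484]), 'ft_torque': array([-0.01397533, -0.02730789,  0.02745171]), 'grasp_force': 0.0, 'grip_width': 1.002481515259698}
scene [-0.10339407 -1.05358326  0.68699252] [-1.99218519e+00 -7.94683485e-04 -5.04276446e-01] -0.06496218411146283 [[402.42027151   0.         259.29481417]
 [  0.         402.42027151 188.62112258]
 [  0.           0.           1.        ]]
scene pen_press 0.74 [294.0928 227.2896]
scene walnut_blank 0.59 [271.0016 249.792 ]
scene beech_blank 0.63 [214.4768 218.8032]
scene glue_bottle 0.56 
[... 684 characters left out ...]
 lo [ 0.46  -0.465  0.001] hi [ 0.501 -0.426  0.117]
scene tack_hammer 0.35 2522 med [ 0.56  -0.055  0.023] lo [ 0.485 -0.253  0.002] hi [0.662 0.118 0.224]
side [-0.13863691  1.09487108  1.04241274] [-2.17446939  0.01152073 -2.6085509 ] 0.04818187529595828 [[452.5687039    0.         260.45660203]
 [  0.         452.5687039  188.90529391]
 [  0.           0.           1.        ]]
side pen_press 0.65 [243.2    197.6832]
side tack_hammer 0.81 [195.2768 332.0832]
side lever_grip 0.38 [241.8176 197.6064]
side pen_press 0.64 512 med [0.441 0.466 0.014] lo [ 0.385  0.405 -0.003] hi [0.481 0.575 0.021]
side tack_hammer 0.77 469 med [0.443 0.477 0.014] lo [0.386 0.409 0.002] hi [0.481 0.575 0.021]
```

View pics/scene.png

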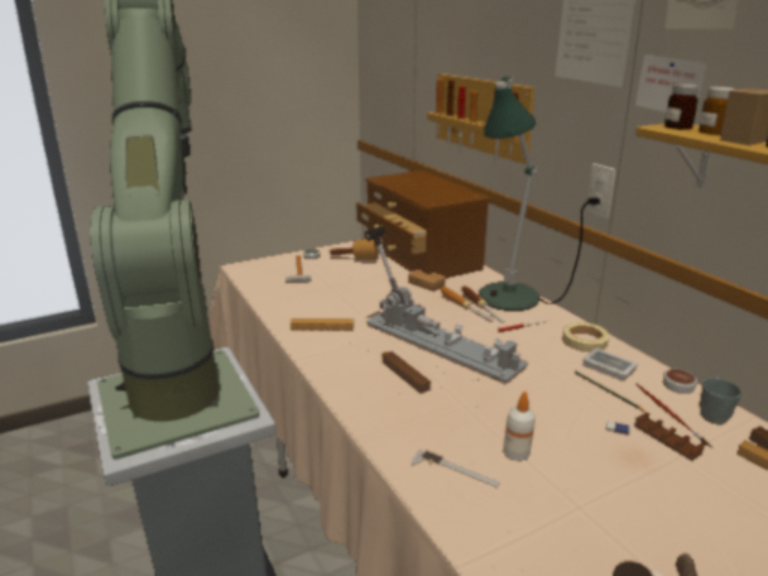

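View pics/side.png

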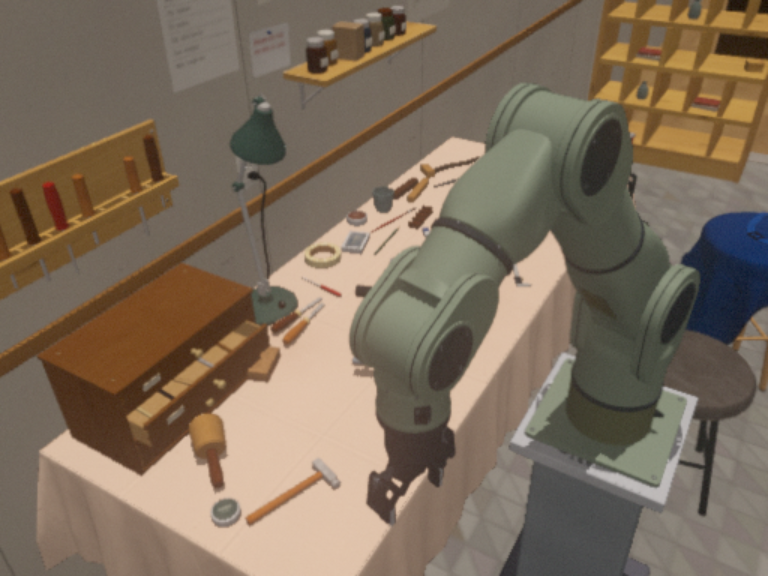

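The scene view shows the press at about px (290,225), its lever up at (250,160), the walnut blank in front at (270,247), beech at (214,216) and the bottle at (345,285). The side view shows the hammer at (195,330) and the arm covering the rest. I'm moving to look from the wrist.

Request:
drive_tool:
  plan:
    - [0,0.8,-0.6,0.5,0,0,-0.38]
    - [0,0.8,-0.6,0.5,0,0,-0.38]
    - [0,0.8,-0.6,0.5,0,0,-0.38]
    - [0,0.8,-0.6,0.5,0,0,-0.38]
    - [0,0.8,-0.6,0.5,0,0,-0.38]
    - [0,0.8,-0.6,0.5,0,0,-0.38]
    - [0,0.8,-0.6,0.5,0,0,-0.38]
    - [0,0.8,-0.6,0.5,0,0,-0.38]

```text
t: 2.7
tool_pos: [0.3504, 0.4083, 0.3519]
orientation: [3.142, -0.0, 2.438]
ft_force: [0.7, 0.5, 0.4]
grip_width: 0.999
grasp_force: 0.0
```

Request:
drive_tool:
  plan:
    - [0,0.35,-1,0,0,0,-0.44]
    - [0,0.35,-1,0,0,0,-0.44]
    - [0,0.35,-1,0,0,0,-0.44]
    - [0,0.35,-1,0,0,0,-0.44]
    - [0,0.35,-1,0,0,0,-0.44]
    - [0,0.35,-1,0,0,0,-0.44]
    - [0,0.35,-1,0,0,0,-0.44]
    - [0,0.35,-1,0,0,0,-0.44]

```text
t: 3.7
tool_pos: [0.4339, 0.1679, 0.3514]
orientation: [3.141, -0.0, 1.946]
ft_force: [0.5, 0.0, -0.0]
grip_width: 0.998
grasp_force: 0.0
```

Request:
drive_tool:
  plan:
    - [0,0.15,-1,0.2,0,0,-0.47]
    - [0,0.15,-1,0.2,0,0,-0.47]
    - [0,0.15,-1,0.2,0,0,-0.47]
    - [0,0.15,-1,0.2,0,0,-0.47]
    - [0,0.15,-1,0,0,0,-0.47]
    - [0,0.15,-1,0,0,0,-0.47]
    - [0,0.15,-1,0,0,0,-0.47]
    - [0,0.15,-1,0,0,0,-0.47]

```text
t: 4.7
tool_pos: [0.4697, -0.072, 0.3754]
orientation: [3.141, -0.0, 1.421]
ft_force: [0.0, 0.5, -0.0]
grip_width: 1.001
grasp_force: 0.0
```

Run:
```python
from h import *
o=manip.get_obs();print(o['tool_pos'],o['orientation'],o['t'])
f=cam("wrist"); cv2.imwrite('pics/w1.png',cv2.resize(f['image'],None,fx=1.5,fy=1.5)); print(f['T'].round(3))
for l,z in(("walnut_blank",0),("press_seat",.0335),("pen_press",0),("sleeve_face",.0115),("lever_pivot",.079),("lever_grip",.22)):
    for d in manip.place_of("wrist",l)[:2]:
        uv=np.array(d['point'])*[512,384]; print(l,round(d['conf'],2),uv,onplane(f,uv,z).round(4))
for l in("walnut_blank","pen_press","nib_sleeve"):
    for d in manip.regions_of("wrist",l)[:1]:
        p=pts(f,d['mask']); np.save(l+'.npy',p)
        r=cv2.minAreaRect(p[(p[:,2]>.008)&(p[:,2]<.03),:2].astype(np.float32)*1000) if l!="pen_press" else cv2.minAreaRect(p[(p[:,2]>.01)&(p[:,2]<.02),:2].astype(np.float32)*1000)
        print(l,d['conf'],np.median(p,0).round(3),r)
```

```text
[ 0.469738   -0.07200668  0.37536122] [ 3.14149593e+00 -1.20647147e-04  1.42084959e+00] 4.7
[[ 0.989 -0.146 -0.04   0.48 ]
 [-0.151 -0.951 -0.271 -0.004]
 [ 0.002  0.274 -0.962  0.516]
 [ 0.     0.     0.     1.   ]]
walnut_blank 0.86 [233.8816 186.7008] [[ 0.4394 -0.1421  0.    ]]
press_seat 0.55 [335.9232 177.408 ] [[ 0.6005 -0.1422  0.0335]]
pen_press 0.98 [302.7968 119.808 ] [[ 0.5642 -0.0506  0.    ]]
sleeve_face 0.39 [218.6752 139.8912] [[ 0.429  -0.0606  0.0115]]
lever_grip 0.45 [221.0816 136.2048] [[ 0.453  -0.0341  0.22  ]]
walnut_blank 0.97 [ 0.44  -0.134  0.022] ((439.401123046875, -135.02023315429688), (26.25200653076172, 154.74468994140625), 4.158027648925781)
pen_press 0.58 [ 0.565 -0.049  0.018] ((576.7840576171875, -70.783935546875), (91.42701721191406, 389.32208251953125), 19.969026565551758)
nib_sleeve 0.64 [ 0.435 -0.064  0.014] ((434.69879150390625, -63.72964859008789), (11.554243087768555, 9.55836296081543), 89.356689453125)
```

View pics/w1.png

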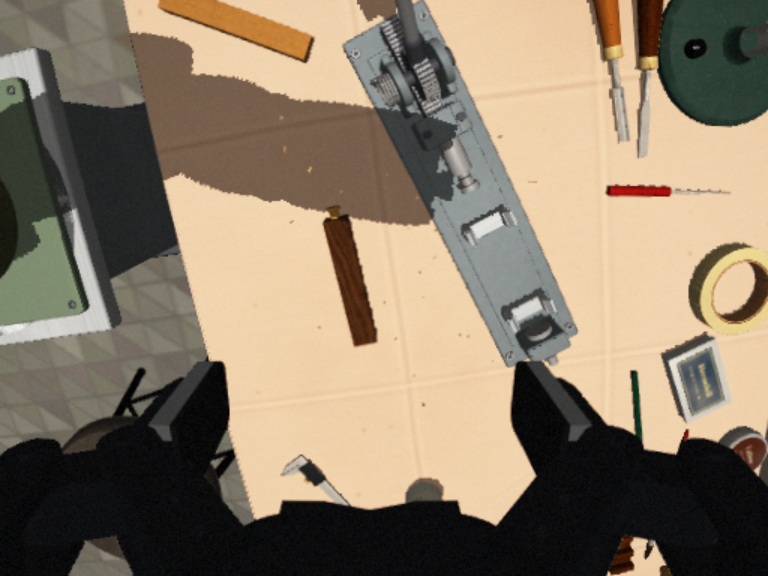

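Run:
```python
from h import *
# press: base rect full 90x390 (y -.21..180), centre at press y -0.015
a=np.deg2rad(19.97); ey=np.array([-np.sin(a),np.cos(a)]); ex=np.array([ey[1],-ey[0]])
c=np.array([.57678,-.07078]); o=c+ey*.015
print('origin',o,'ey',ey,'seat',o-ey*.094,'pivot',o+ey*.115,'grip0',o+ey*(.115+.16*np.cos(1.082)))
p=np.load('walnut_blank.npy'); t=p[(p[:,2]>.018)&(p[:,2]<.028)]; print('walnut top',cv2.minAreaRect((t[:,:2]*1000).astype(np.float32)),np.median(t[:,2]))
q=np.load('pen_press.npy'); 
q=np.c_[(q[:,:2]-o)@ex,(q[:,:2]-o)@ey,q[:,2]]
print(np.percentile(q,[1,99],axis=0).round(3))
for lo,hi in((-.16,-.13),(-.06,-.03),(-.2,-.17)):
    s=q[(q[:,1]>lo)&(q[:,1]<hi)&(q[:,2]>.03)]; print(lo,hi,len(s),np.percentile(s,[3,50,97],axis=0).round(4))
```

```text
origin [ 0.57165708 -0.05668193] ey [-0.34152807  0.93987157] seat [ 0.60376072 -0.14502985] pivot [0.53238135 0.0514033 ] grip0 [0.50672229 0.12201601]
walnut top ((439.3991394042969, -135.46157836914062), (26.21701431274414, 153.86990356445312), 4.184918403625488) 0.021611362614589624
[[-0.044 -0.2   -0.001]
 [ 0.044  0.175  0.145]]
-0.16 -0.13 334 [[-0.0235 -0.1515  0.0307]
 [ 0.0018 -0.1434  0.0333]
 [ 0.023  -0.1369  0.0541]]
-0.06 -0.03 407 [[-0.0242 -0.0506  0.0305]
 [ 0.0024 -0.0421  0.033 ]
 [ 0.0235 -0.0351  0.0544]]
-0.2 -0.17 484 [[-0.0214 -0.1895  0.0345]
 [-0.0018 -0.1757  0.0628]
 [ 0.0202 -0.1705  0.065 ]]
```

The wrist view shows the walnut at px (233,187) with its sleeve at the upper (+y) end at (223,141). The press runs from (330,220) to (270,25) with its saddles at (325,150) and (353,207), about 16° more yaw than the blank. The measured sizes agree with those given. Next I'll grasp the blank.

Request:
drive_tool:
  plan:
    - [0,-0.125,-0.29,-1,0,0,0.2]
    - [0,-0.125,-0.29,-1,0,0,0.2]
    - [0,-0.125,-0.29,-1,0,0,0.2]
    - [0,-0.125,-0.29,-1,0,0,0.2]
    - [0,-0.125,-0.29,-1,0,0,0.2]
    - [0,-0.125,-0.29,-1,0,0,0.2]
    - [0,-0.125,-0.29,-1,0,0,0.2]
    - [0,-0.125,-0.29,-1,0,0,0.2]

```text
t: 6.2
tool_pos: [0.4397, -0.1406, 0.1344]
orientation: [3.141, 0.0, 1.648]
ft_force: [0.7, 0.2, -0.1]
grip_width: 0.997
grasp_force: 0.0
```

Request:
drive_tool:
  plan:
    - [0,0,0,-1,0,0,0]
    - [0,0,0,-1,0,0,0]
    - [0,0,0,-1,0,0,0]
    - [0,0,0,-0.8,0,0,0]
    - [0,0,0,-0.5,0,0,0]
    - [0,0,0,0,0,0,0]

```text
t: 6.95
tool_pos: [0.4395, -0.1405, 0.0059]
orientation: [-3.141, -0.0, 1.646]
ft_force: [0.4, 0.3, 0.9]
grip_width: 0.998
grasp_force: 0.0
```

Request:
drive_tool:
  force: 40
  plan:
    - [1,0,0,0,0,0,0]
    - [1,0,0,0,0,0,0]
    - [1,0,0,0,0,0,0]
    - [1,0,0,0,0,0,0]
    - [1,0,0,0,0,0,0]
    - [1,0,0,0,0,0,0]

```text
t: 7.7
tool_pos: [0.4399, -0.1407, 0.0067]
orientation: [3.141, 0.0, 1.646]
ft_force: [-0.9, 1.0, 9.2]
grip_width: 0.292
grasp_force: 39.4
```

Request:
drive_tool:
  plan:
    - [1,0,0,0.8,0,0,0]
    - [1,0,0,1,0,0,0]
    - [1,0.2,0,1,0,0,0]
    - [1,0.5,0,0.9,0,0,0.2]
    - [1,0.7,0,0,0,0,0.4]
    - [1,0.7,0,0,0,0,0.4]
    - [1,0.7,0,0,0,0,0.4]
    - [1,0.7,0,0,0,0,0.4]

```text
t: 8.7
tool_pos: [0.5452, -0.1406, 0.1173]
orientation: [-3.141, -0.0, 1.899]
ft_force: [0.1, 0.1, -1.3]
grip_width: 0.296
grasp_force: 40.3
```

Request:
drive_tool:
  plan:
    - [1,0.7,0,0,0,0,0.17]
    - [1,0.7,0,0,0,0,0]
    - [1,0.5,0,0,0,0,0]
    - [1,0,0,0,0,0,0]

```text
t: 9.2
tool_pos: [0.6018, -0.1405, 0.117]
orientation: [-3.141, -0.0, 1.922]
ft_force: [-1.0, -0.2, -1.6]
grip_width: 0.295
grasp_force: 40.3
```

Run:
```python
from h import *
o=manip.get_obs();print(o['tool_pos'],o['orientation'],o['t'],o['grip_width'],o['grasp_force'])
im=[]
for n in("wrist","scene"):
    f=cam(n); im.append(f['image'].copy())
    for l,z in(("press_seat",.0335),("pen_press",0),("sleeve_face",o['tool_pos'][2]+.005)):
        for d in manip.place_of(n,l)[:1]:
            uv=np.array(d['point'])*[512,384]; print(n,l,round(d['conf'],2),uv,onplane(f,uv,z).round(4))
    for l in("walnut_blank","nib_sleeve","pen_press"):
        for d in manip.regions_of(n,l)[:1]:
            p=pts(f,d['mask']); np.save(n+l+'2.npy',p); m=np.median(p[:,2])
            if l!="pen_press":
                t=p[p[:,2]>m-.01]; print(n,l,d['conf'],len(p),np.median(p,0).round(4),cv2.minAreaRect((t[:,:2]*1000).astype(np.float32)))
            else:
                t=p[(p[:,2]>.01)&(p[:,2]<.02)]; print(n,l,cv2.minAreaRect((t[:,:2]*1000).astype(np.float32)))
cv2.imwrite('pics/w2.png',np.vstack([cv2.resize(im[0],(400,300)),cv2.resize(im[1][140:290,170:370],(400,300))]))
```

```text
[ 0.60182511 -0.1404763   0.11697095] [-3.14129654e+00 -8.78183253e-05  1.92170394e+00] 9.2 0.29464940433717896 40.26647865772247
wrist pen_press 0.92 [245.9136  68.6976] [[ 0.5709 -0.0555  0.    ]]
wrist sleeve_face 0.66 [245.9136  63.7824] [[ 0.5737 -0.0632  0.122 ]]
wrist walnut_blank 0.81 15979 [ 0.5929 -0.1139  0.1316] ((594.9034423828125, -121.04230499267578), (26.231897354125977, 125.0078353881836), 20.028533935546875)
wrist nib_sleeve 0.9 879 [ 0.5754 -0.0671  0.1247] ((575.3551635742188, -68.08538055419922), (15.007746696472168, 11.832517623901367), 21.164758682250977)
wrist pen_press ((599.3904418945312, -133.05364990234375), (90.63317108154297, 257.36029052734375), 20.000146865844727)
scene press_seat 0.65 [312.2176 231.3984] [[ 0.5881 -0.1537  0.0335]]
scene pen_press 0.64 [291.4816 230.208 ] [[ 0.5666 -0.0668  0.    ]]
scene walnut_blank 0.81 334 [ 0.6014 -0.1633  0.1284] ((597.6973266601562, -139.27938842773438), (29.90516471862793, 150.7708740234375), 22.29952049255371)
scene nib_sleeve 0.41 689 [ 0.4732 -0.4528  0.0598] ((479.1289978027344, -447.60369873046875), (35.51298141479492, 46.600101470947266), 47.39093017578125)
scene pen_press ((574.1175537109375, -69.99491882324219), (95.69165802001953, 391.658447265625), 20.712303161621094)
```

View pics/w2.png

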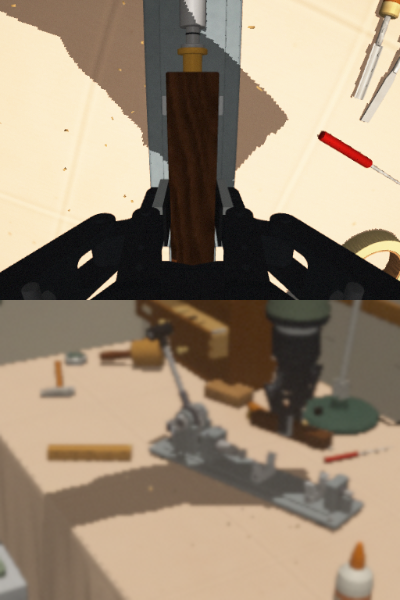

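The wrist view shows the blank held in line with the press, sleeve towards the ram and about 5 mm of clearance at each end. Yaw and sideways position agree to about 0.3 mm, so I'm lowering it.

Request:
drive_tool:
  plan:
    - [1,0,0,-0.7,0,0,0]
    - [1,0,0,-0.7,0,0,0]
    - [1,0,0,-0.5,0,0,0]
    - [1,0,0,-0.3,0,0,0]
    - [1,0,0,-0.2,0,0,0]
    - [1,0,0,-0.1,0,0,0]
    - [1,0,0,0,0,0,0]

```text
t: 10.78
tool_pos: [0.6018, -0.1407, 0.0424]
orientation: [3.141, 0.0, 1.921]
ft_force: [0.8, 0.1, -2.0]
grip_width: 0.291
grasp_force: 40.3
```

Request:
drive_tool:
  plan:
    - [1,0,0,-0.07,0,0,0]
    - [1,0,0,0,0,0,0]

```text
t: 11.02
tool_pos: [0.6018, -0.1407, 0.0403]
orientation: [3.141, 0.0, 1.921]
ft_force: [1.0, -0.1, -1.4]
grip_width: 0.295
grasp_force: 40.3
```

Request:
drive_tool:
  plan:
    - [1,0,0,-0.05,0,0,0]
    - [1,0,0,0,0,0,0]
    - [0.45,0,0,0,0,0,0]
    - [0.45,0,0,0,0,0,0]
    - [0.3,0,0,0,0,0,0]
    - [0.3,0,0,0,0,0,0]

```text
t: 11.78
tool_pos: [0.6017, -0.1407, 0.0386]
orientation: [-3.141, -0.0, 1.921]
ft_force: [-0.2, 0.8, -0.8]
grip_width: 0.702
grasp_force: 0.0
```

Request:
drive_tool:
  plan:
    - [0.3,0,0,0.4,0,0,0]
    - [0.3,0,0,0.8,0,0,0]
    - [0.3,0,0,1,0,0,0]
    - [0.3,0,0,1,0,0,0]
    - [0.3,0,0,1,0,0,0]
    - [0.3,0,0,1,0,0,0]
    - [0.3,0,0,1,0,0,0]
    - [0.3,0,0,0,0,0,0]

```text
t: 12.78
tool_pos: [0.6023, -0.1409, 0.2274]
orientation: [3.138, 0.002, 1.921]
ft_force: [0.2, -0.1, -0.5]
grip_width: 0.698
grasp_force: 0.0
```

Run:
```python
from h import *
o=manip.get_obs();print(o['tool_pos'],o['orientation'],o['t'],o['grip_width'],o['grasp_force'])
a=np.deg2rad(20);ey=np.array([-np.sin(a),np.cos(a)]);ex=np.array([ey[1],-ey[0]]);O=np.array([.57166,-.05668])
L=lambda p:np.c_[(p[:,:2]-O)@ex,(p[:,:2]-O)@ey,p[:,2]]
f=cam("wrist"); cv2.imwrite('pics/w3.png',cv2.resize(f['image'],(640,480)))
for l in("walnut_blank","nib_sleeve","pen_press"):
    for d in manip.regions_of("wrist",l)[:1]:
        p=L(pts(f,d['mask'])); m=np.median(p[:,2]); t=p[p[:,2]>m-.008] if l!='pen_press' else p[(p[:,2]>.01)&(p[:,2]<.02)]
        print(l,d['conf'],m,np.percentile(t,[2,50,98],axis=0).round(4),cv2.minAreaRect((t[:,:2]*1000).astype(np.float32)))
# lever grip from scene cam
g=cam("scene")
for l in("lever_grip","press_lever"):
  for d in manip.regions_of("scene",l)[:1]:
    p=L(pts(g,d['mask'])); p=p[(p[:,2]>.19)&(abs(p[:,0])<.06)]; print(l,d['conf'],np.percentile(p,[2,50,98],axis=0).round(4))
```

```text
[ 0.60231596 -0.14094006  0.22737114] [3.13841332e+00 2.09331430e-03 1.92116672e+00] 12.775 0.6982706689966393 0.0
walnut_blank 0.6 0.05501277189651885 [[-0.0123 -0.156   0.0495]
 [ 0.0007 -0.0807  0.055 ]
 [ 0.0126 -0.0125  0.0565]] ((0.20543193817138672, -83.3960189819336), (26.030372619628906, 153.47486877441406), 0.0627361461520195)
pen_press 0.73 0.0170568044015198 [[-0.0435 -0.1964  0.0118]
 [-0.0073 -0.032   0.0148]
 [ 0.0435  0.0691  0.0188]] ((0.044681549072265625, -66.15036010742188), (284.7266845703125, 90.77779388427734), 89.97896575927734)
lever_grip 0.59 [[-0.0251  0.1691  0.1921]
 [-0.0055  0.1798  0.2208]
 [ 0.0165  0.1956  0.234 ]]
press_lever 0.68 [[-0.0247  0.1688  0.1924]
 [-0.0059  0.1803  0.2205]
 [ 0.0216  0.1996  0.2345]]
```

View pics/w3.png

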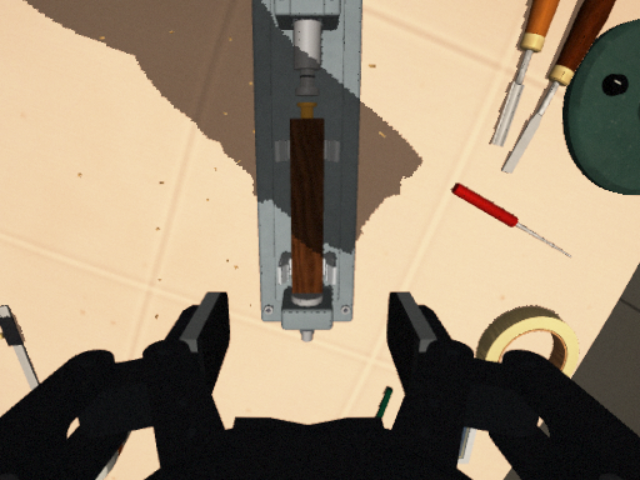

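The wrist view shows the blank in both saddles, let go, with its sleeve at (307,108) in front of the nose at (307,85). Offsets are about 0.3 mm sideways and 5 mm from the stop. Before moving to the lever I'll check that the space around it is free.

Run:
```python
from h import *
for n in("scene","side"):
    f=cam(n); p=pts(f,np.ones((384,512),bool))
    s=p[(p[:,0]>.35)&(p[:,0]<.8)&(p[:,1]>-.02)&(p[:,1]<.4)&(p[:,2]>.24)&(p[:,2]<.9)]
    H,xe,ye=np.histogram2d(s[:,0],s[:,1],bins=[np.arange(.35,.81,.05),np.arange(0,.41,.1)]); print(n,len(s)); print(H.astype(int))
```

```text
scene 13
[[0 0 0 0]
 [0 0 0 0]
 [0 0 0 0]
 [0 0 0 0]
 [0 0 0 0]
 [0 0 0 0]
 [0 0 0 0]
 [0 0 0 0]
 [8 0 0 0]]
side 2018
[[871   0   0   0]
 [367   0   0   0]
 [  0   0   0   0]
 [  0   0   0   0]
 [  0   0   0   0]
 [  0   0   0   0]
 [  0   0   0   0]
 [  0   0   0   0]
 [692  13   0   0]]
```

Request:
drive_tool:
  plan:
    - [0,0,0,1,0,0,0]
    - [0,0,0.2,1,0,0,0]
    - [0,-0.2,0.5,1,0,0,0]
    - [0,-0.36,1,0.2,0,0,0]
    - [0,-0.36,1,0,0,0,0]

```text
t: 13.85
tool_pos: [0.5738, -0.0589, 0.321]
orientation: [3.141, 0.0, 1.921]
ft_force: [0.8, 0.2, -0.7]
grip_width: 1.0
grasp_force: 0.0
```

Request:
drive_tool:
  plan:
    - [0,-0.32,0.86,0,0,0,0]
    - [0,-0.32,0.86,0,0,0,0]
    - [0,-0.32,0.86,0,0,0,0]
    - [0,-0.32,0.86,0,0,0,0]
    - [0,-0.32,0.86,0,0,0,0]
    - [0,-0.32,0.86,0,0,0,0]
    - [0,-0.32,0.86,0,0,0,0]
    - [0,0,0,0,0,0,0]

```text
t: 14.85
tool_pos: [0.5063, 0.1227, 0.3206]
orientation: [-3.141, -0.001, 1.924]
ft_force: [0.2, -0.2, 0.0]
grip_width: 1.0
grasp_force: 0.0
```

Run:
```python
from h import *
o=manip.get_obs();print(o['tool_pos'],o['orientation'],o['t'])
a=np.deg2rad(20);ey=np.array([-np.sin(a),np.cos(a)]);ex=np.array([ey[1],-ey[0]]);O=np.array([.57166,-.05668])
L=lambda p:np.c_[(p[:,:2]-O)@ex,(p[:,:2]-O)@ey,p[:,2]]
print('tcp local',L(np.atleast_2d(o['tool_pos'])))
for n in("wrist","side"):
  f=cam(n); cv2.imwrite('pics/g_%s.png'%n,f['image'])
  for d in manip.regions_of(n,"lever_grip")[:1]:
    p=L(pts(f,d['mask'])); print(n,d['conf'],len(p)); p=p[(p[:,2]>.19)&(abs(p[:,0])<.06)]
    if len(p): print(np.percentile(p,[2,50,98],axis=0).round(4))
```

```text
[0.50632188 0.12265525 0.32058895] [-3.14133843e+00 -7.00038493e-04  1.92404874e+00] 14.85
tcp local [[-6.14854261e-05  1.90866962e-01  3.20588949e-01]]
wrist 0.91 2429
[[-0.0217  0.1792  0.2184]
 [ 0.      0.1935  0.2296]
 [ 0.0217  0.2025  0.2325]]
side 0.47 177
[[-0.0231  0.188   0.2033]
 [-0.0015  0.1987  0.2262]
 [ 0.0203  0.2052  0.2342]]
```

View pics/g_wrist.png

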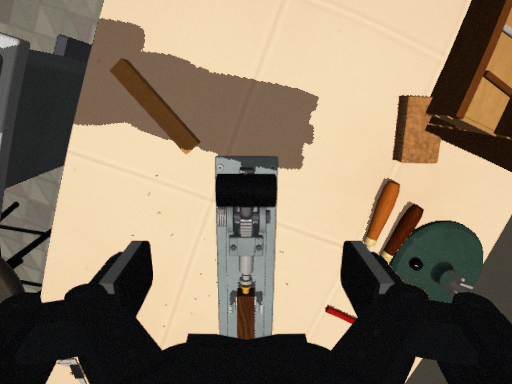

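The wrist view shows the T grip centred at px (246,190) between the fingers, at press (0, 0.191, 0.22), as the formula gives. The beech at (155,105) is clear. I'm going down to pinch.

Request:
drive_tool:
  plan:
    - [0,0,0,-1,0,0,0]
    - [0,0,0,-1,0,0,0]
    - [0,0,0,-1,0,0,0]
    - [0,0,0,-0.8,0,0,0]
    - [0,0,0,-0.3,0,0,0]
    - [0,0,0,0,0,0,0]

```text
t: 15.8
tool_pos: [0.507, 0.1206, 0.1978]
orientation: [-3.141, 0.0, 1.921]
ft_force: [0.5, -0.3, 0.4]
grip_width: 1.0
grasp_force: 0.0
```

Request:
drive_tool:
  force: 50
  plan:
    - [1,0,0,0,0,0,0]
    - [1,0,0,0,0,0,0]
    - [1,0,0,0,0,0,0]
    - [1,0,0,0,0,0,0]

```text
t: 16.3
tool_pos: [0.5066, 0.121, 0.1983]
orientation: [-3.142, -0.0, 1.921]
ft_force: [-6.0, 0.6, 8.8]
grip_width: 0.529
grasp_force: 50.5
```

Run:
```python
import numpy as np
a=np.deg2rad(20);s,c=np.sin(a),np.cos(a)
P=lambda q:np.array([-s*.16*np.cos(1.082-q),c*.16*np.cos(1.082-q),.16*np.sin(1.082-q)])/.03
p=P(0)
for q in np.r_[np.arange(.08,1.17,.08),.98,.77]:
    n=P(q);print(round(q,2),'cum',(n-P(0)).round(3),'step',(n-p).round(3));p=n
```

```text
0.08 cum [-0.126  0.346 -0.215] step [-0.126  0.346 -0.215]
0.16 cum [-0.246  0.675 -0.459] step [-0.12   0.329 -0.244]
0.24 cum [-0.358  0.984 -0.73 ] step [-0.113  0.309 -0.271]
0.32 cum [-0.463  1.272 -1.027] step [-0.105  0.288 -0.297]
0.4 cum [-0.56   1.537 -1.347] step [-0.096  0.265 -0.32 ]
0.48 cum [-0.647  1.777 -1.689] step [-0.087  0.24  -0.342]
0.56 cum [-0.725  1.991 -2.05 ] step [-0.078  0.214 -0.361]
0.64 cum [-0.792  2.177 -2.427] step [-0.068  0.186 -0.378]
0.72 cum [-0.849  2.334 -2.82 ] step [-0.057  0.157 -0.393]
0.8 cum [-0.896  2.46  -3.225] step [-0.046  0.127 -0.405]
0.88 cum [-0.93   2.556 -3.639] step [-0.035  0.096 -0.414]
0.96 cum [-0.954  2.621 -4.06 ] step [-0.024  0.065 -0.421]
1.04 cum [-0.966  2.654 -4.485] step [-0.012  0.033 -0.425]
1.12 cum [-0.966  2.655 -4.911] step [-0.     0.001 -0.427]
0.98 cum [-0.958  2.632 -4.166] step [ 0.008 -0.022  0.746]
0.77 cum [-0.88   2.416 -3.072] step [ 0.079 -0.216  1.094]
```

Request:
drive_tool:
  plan:
    - [1,-0.126,0.346,-0.215,0,0,0]
    - [1,-0.12,0.329,-0.244,0,0,0]
    - [1,-0.113,0.309,-0.271,0,0,0]
    - [1,-0.105,0.288,-0.297,0,0,0]
    - [1,-0.096,0.265,-0.32,0,0,0]
    - [1,-0.087,0.24,-0.342,0,0,0]
    - [1,-0.078,0.214,-0.361,0,0,0]
    - [1,0,0,0,0,0,0]

```text
t: 17.3
tool_pos: [0.4848, 0.181, 0.1361]
orientation: [-3.141, -0.0, 1.922]
ft_force: [-4.0, 0.2, 4.9]
grip_width: 0.53
grasp_force: 53.6
```

Request:
drive_tool:
  plan:
    - [1,-0.068,0.186,-0.378,0,0,0]
    - [1,-0.057,0.157,-0.393,0,0,0]
    - [1,-0.046,0.127,-0.405,0,0,0]
    - [1,-0.035,0.096,-0.414,0,0,0]
    - [1,-0.024,0.065,-0.421,0,0,0]
    - [1,-0.012,0.033,-0.425,0,0,0]
    - [1,0,0,-0.427,0,0,0]
    - [1,0,0,0,0,0,0]

```text
t: 18.3
tool_pos: [0.4776, 0.2008, 0.0504]
orientation: [-3.141, -0.001, 1.922]
ft_force: [-6.1, 1.0, 13.8]
grip_width: 0.534
grasp_force: 59.5
```

Request:
drive_tool:
  plan:
    - [1,0,0,-0.15,0,0,0]
    - [1,0,0,-0.05,0,0,0]
    - [1,0,0,0,0,0,0]

```text
t: 18.68
tool_pos: [0.4777, 0.2006, 0.045]
orientation: [-3.141, -0.0, 1.921]
ft_force: [-6.0, -0.9, 15.3]
grip_width: 0.533
grasp_force: 59.8
```

```bash
cat > lev.py <<'E'
from h import *
a=np.deg2rad(20);ey=np.array([-np.sin(a),np.cos(a)]);ex=np.array([ey[1],-ey[0]]);O=np.array([.57166,-.05668])
L=lambda p:np.c_[(p[:,:2]-O)@ex,(p[:,:2]-O)@ey,p[:,2]]
o=manip.get_obs();print(o['tool_pos'],o['t'],'ft',o['ft_force'].round(1),'local',L(np.atleast_2d(o['tool_pos'])).round(4))
import sys
n=sys.argv[1]
fs=[]
for c in("scene","wrist"):
    f=cam(c); P=lambda y,z:np.r_[O+ey*y,z]
    uv=proj(f,np.array([P(-.17,.045),P(-.02,.055),P(.02,.055),P(.19,.1)])); print(c,uv.round(0).tolist())
    cx,cy=uv[1:3].mean(0).astype(int); w,h=(60,45)
    if c=="scene": M=cv2.resize(f['image'][max(cy-h,0):cy+h,max(cx-w,0):cx+w],(600,450),interpolation=cv2.INTER_CUBIC)
    fs.append(f['image'])
    for l in("walnut_blank","nib_sleeve","press_nose"):
        for d in manip.regions_of(c,l)[:1]:
            p=L(pts(f,d['mask'])); p=p[(abs(p[:,0])<.03)&(p[:,2]>.03)]
            if len(p): print(c,l,round(d['conf'],2),len(p),np.percentile(p,[3,50,97],axis=0).round(4).tolist())
cv2.imwrite(f'pics/{n}_s.png',M); cv2.imwrite(f'pics/{n}_w.png',fs[1])
E
python3 lev.py stop
```

```text
[0.47768084 0.20059173 0.04496434] 18.675 ft [-6.  -0.9 15.3] local [[-0.0003  0.2739  0.045 ]]
scene [[335.0, 234.0], [296.0, 216.0], [287.0, 212.0], [250.0, 187.0]]
scene walnut_blank 0.8 316 [[-0.0164, -0.1581, 0.0368], [-0.0102, -0.094, 0.0552], [0.0109, -0.0325, 0.0589]]
wrist [[246.0, 587.0], [246.0, 557.0], [246.0, 540.0], [247.0, 480.0]]
```

Request:
drive_tool:
  plan:
    - [1,0,0,-0.1,0,0,0]
    - [1,0,0,0,0,0,0]

```text
t: 19.32
tool_pos: [0.4778, 0.2004, 0.042]
orientation: [-3.141, -0.0, 1.921]
ft_force: [-6.4, -1.6, 15.1]
grip_width: 0.533
grasp_force: 60.1
```

Run:
```python
from lev import *
f=cam("wrist")
for d in manip.regions_of("wrist","lever_grip")[:1]:
    p=L(pts(f,d['mask'])); print(d['conf'],len(p),np.percentile(p,[2,50,98],axis=0).round(4).tolist())
f=cam("side"); q=proj(f,np.r_[O+ey*.27,.068])[0].astype(int); print(q)
g=cam("scene"); r=proj(g,np.r_[O+ey*.22,.08])[0].astype(int)
cut=lambda i,c,w,h:cv2.resize(i[max(c[1]-h,0):c[1]+h,max(c[0]-w,0):c[0]+w],(390,290),interpolation=cv2.INTER_CUBIC)
cv2.imwrite('pics/c.png',np.vstack([np.hstack([cut(g['image'],r,50,37),cut(f['image'],q,50,37)]),np.hstack([cut(g['image'],proj(g,np.r_[O+ey*-.02,.045])[0].astype(int),40,30),cv2.resize(cam("wrist")['image'],(390,290))])]))
```

```text
[0.47776382 0.20044559 0.04195943] 19.325 ft [-6.4 -1.6 15.1] local [[-0.0003  0.2737  0.042 ]]Traceback (most recent call last):
  File "<stdin>", line 1, in <module>
  File "lev.py", line 6, in <module>
    n=sys.argv[1]
      ~~~~~~~~^^^
IndexError: list index out of range
```

```bash
cat > look.py <<'E'
from h import *
import sys
a=np.deg2rad(20);ey=np.array([-np.sin(a),np.cos(a)]);ex=np.array([ey[1],-ey[0]]);O=np.array([.57166,-.05668])
L=lambda p:np.c_[(p[:,:2]-O)@ex,(p[:,:2]-O)@ey,p[:,2]]
w=cam("wrist")
for d in manip.regions_of("wrist","lever_grip")[:1]:
    p=L(pts(w,d['mask'])); print(d['conf'],len(p),np.percentile(p,[2,50,98],axis=0).round(4).tolist())
f=cam("side"); q=proj(f,np.r_[O+ey*.27,.068])[0].astype(int)
g=cam("scene"); r=proj(g,np.r_[O+ey*.22,.08])[0].astype(int); s=proj(g,np.r_[O+ey*-.02,.045])[0].astype(int); print(q,r,s)
def cut(i,c,w,h): return cv2.resize(cv2.getRectSubPix(i,(2*w,2*h),tuple(map(float,c))),(390,290),interpolation=cv2.INTER_CUBIC)
cv2.imwrite(f'pics/{sys.argv[1]}.png',np.vstack([np.hstack([cut(g['image'],r,50,37),cut(f['image'],q,50,37)]),np.hstack([cut(g['image'],s,32,24),cv2.resize(w['image'],(390,290))])]))
E
python3 look.py c
```

```text
0.94 9003 [[-0.0218, 0.2526, 0.0651], [-0.0003, 0.2793, 0.0771], [0.0212, 0.2877, 0.0804]]
[240 246] [243 189] [296 218]
```

View pics/c.png

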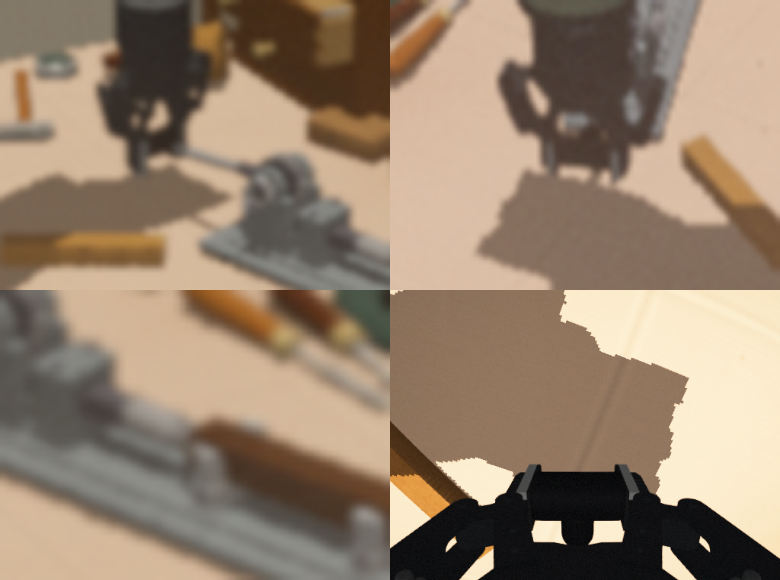

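The scene and wrist crops show the lever level and the nose bearing on the sleeve. The grip's top is at z 0.080, so q is about 1.15, the stop. Bringing the lever back up along the arc.

Request:
drive_tool:
  plan:
    - [1,0,0,0.3,0,0,0]
    - [1,0,0,0.427,0,0,0]
    - [1,0.012,-0.033,0.425,0,0,0]
    - [1,0.024,-0.065,0.421,0,0,0]
    - [1,0.035,-0.096,0.414,0,0,0]
    - [1,0.046,-0.127,0.405,0,0,0]
    - [1,0.057,-0.157,0.393,0,0,0]
    - [1,0.068,-0.186,0.378,0,0,0]

```text
t: 20.52
tool_pos: [0.4851, 0.1802, 0.1368]
orientation: [-3.141, 0.0, 1.921]
ft_force: [-1.8, -5.6, -4.7]
grip_width: 0.53
grasp_force: 58.8
```

Request:
drive_tool:
  plan:
    - [1,0.078,-0.214,0.361,0,0,0]
    - [1,0.087,-0.24,0.342,0,0,0]
    - [1,0.096,-0.265,0.32,0,0,0]
    - [1,0.105,-0.288,0.297,0,0,0]
    - [1,0.113,-0.309,0.271,0,0,0]
    - [1,0.12,-0.329,0.244,0,0,0]
    - [1,0.126,-0.346,0.215,0,0,0]
    - [1,0,0,0,0,0,0]

```text
t: 21.52
tool_pos: [0.5059, 0.1226, 0.197]
orientation: [-3.14, -0.003, 1.923]
ft_force: [-6.4, 11.8, -17.7]
grip_width: 0.532
grasp_force: 63.5
```

```bash
python3 look.py d
python3 - <<'E'
from h import *
o=manip.get_obs();print(o['tool_pos'],o['ft_force'],o['t'])
E
```

```text
0.77 7421 [[-0.0219, 0.1805, 0.2152], [-0.0004, 0.1951, 0.2298], [0.0212, 0.2021, 0.2327]]
[240 246] [243 189] [296 218]
[0.50596095 0.12256659 0.19700796] [ -4.50069222  11.81827256 -20.19526847] 21.725
```

The lever is right back up: the grip is at press y 0.193, z 0.22, the same as at the start. Second stroke, to about 0.98.

Request:
drive_tool:
  plan:
    - [1,-0.126,0.346,-0.215,0,0,0]
    - [1,-0.12,0.329,-0.244,0,0,0]
    - [1,-0.113,0.309,-0.271,0,0,0]
    - [1,-0.105,0.288,-0.297,0,0,0]
    - [1,-0.096,0.265,-0.32,0,0,0]
    - [1,-0.087,0.24,-0.342,0,0,0]
    - [1,-0.078,0.214,-0.361,0,0,0]
    - [1,-0.068,0.186,-0.378,0,0,0]

```text
t: 22.72
tool_pos: [0.4829, 0.1863, 0.1252]
orientation: [-3.141, -0.0, 1.922]
ft_force: [-8.3, -3.8, 8.1]
grip_width: 0.534
grasp_force: 73.9
```

Request:
drive_tool:
  plan:
    - [1,-0.057,0.157,-0.393,0,0,0]
    - [1,-0.046,0.127,-0.405,0,0,0]
    - [1,-0.035,0.096,-0.414,0,0,0]
    - [1,-0.024,0.065,-0.421,0,0,0]
    - [1,-0.004,0.01,-0.13,0,0,0]
    - [1,0,0,0,0,0,0]
    - [1,0,0,0,0,0,0]

```text
t: 23.6
tool_pos: [0.4779, 0.2, 0.0727]
orientation: [-3.141, -0.001, 1.922]
ft_force: [-10.4, -0.6, 13.1]
grip_width: 0.532
grasp_force: 76.0
```

```bash
python3 look.py e
python3 - <<'E'
from h import *
o=manip.get_obs();print(o['tool_pos'],o['ft_force'],o['t'])
E
```

```text
0.97 9044 [[-0.0218, 0.2503, 0.0983], [-0.0003, 0.2784, 0.1098], [0.0212, 0.2866, 0.1131]]
[240 246] [243 189] [296 218]
[0.47794171 0.19997515 0.07267633] [-9.63670097 -0.70700659 13.54216994] 23.8
```

View pics/e.png

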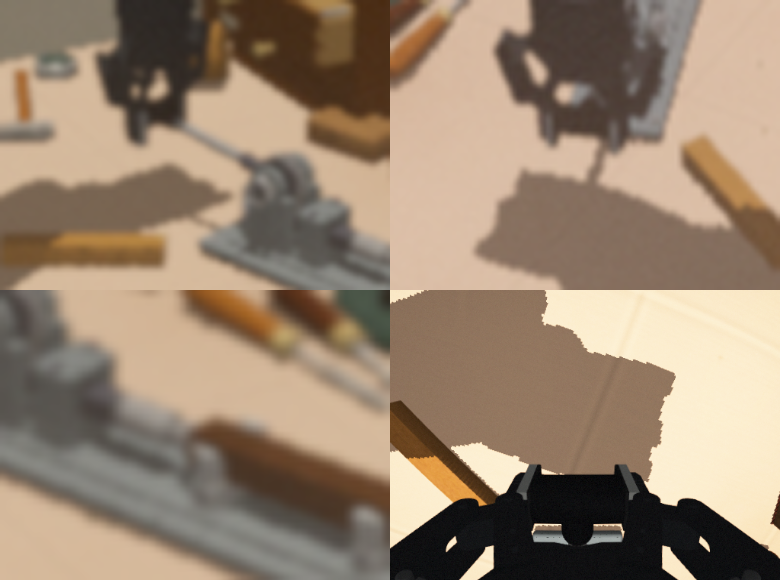

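The crops show the lever nearly down with the nose on the sleeve. The grip's top at z 0.113 gives q of about 0.945, so I'm going 4 mm lower.

Request:
drive_tool:
  plan:
    - [1,0,0,-0.15,0,0,0]
    - [1,0,0,0,0,0,0]
    - [1,0,0,0,0,0,0]
    - [1,0,0,0,0,0,0]

```text
t: 24.3
tool_pos: [0.4779, 0.2003, 0.0683]
orientation: [-3.141, -0.001, 1.922]
ft_force: [-11.8, 0.7, 15.0]
grip_width: 0.531
grasp_force: 76.3
```

```bash
python3 look.py f; sleep 1; python3 look.py g
python3 - <<'E'
from h import *
o=manip.get_obs();print(o['tool_pos'],o['ft_force'],o['t'],o['joint_velocities'].round(3))
E
```

```text
0.76 9048 [[-0.0219, 0.2514, 0.0941], [-0.0006, 0.279, 0.1055], [0.0211, 0.287, 0.1088]]
[240 246] [243 189] [296 218]
0.76 9150 [[-0.0218, 0.2501, 0.0928], [-0.0002, 0.2789, 0.1055], [0.0214, 0.287, 0.1089]]
[240 246] [243 189] [296 218]
[0.47784562 0.20026352 0.06826054] [-10.82931503   1.03611665  14.81211415] 24.7 [-0.001 -0.001 -0.001  0.003 -0.001 -0.001  0.   ]
```

The grip's top at z 0.109 gives q of about 0.97, so the nose is about 4.8 mm in. It is steady at about 15 N.

```bash
python3 -c "
from cell import manip
print(manip.close_job())"
```

```text
the job is handed in; nothing more can be done
None
```

I handed the job in while still holding the lever at about 0.97 rad, with the nose about 4.8 mm in by the grip's height. The blank was seated sleeve to the ram, and the lever was taken to its stop, right back up, then down again; I did not measure the sleeve depth directly, and no verdict came back.

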